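Set an electrode gap by feel with a feeler gauge

TASK

Set the gap between the two black electrode plates to the thickness of the feeler blade: slide the blade lengthways right through the gap and let go, then push the red tab until the sprung plate just nips the blade lightly against the fixed plate, and back off. Take the gauge again and slowly draw the blade straight back out the way it came, feeling a light drag, without shifting the set plate, and stand the gauge upright, wholly on its cork mat. Never press hard on the plates with the blade or squeeze it hard between them, and leave the bottle, battery holder and beaker where they are.

Things in the scene. Friction and masses are not known exactly. Their poses are not given: they have to be found in the camera images.
- cell: Electrode cell fixed to the table: grey base 60 x 170 x 6 mm with a fixed black plate and a blue carriage. Origin on the table under the middle of the fixed plate's gap-side face. x runs along the gap, away from the robot (yaw to 0.25); y points from the fixed plate to the carriage and red tab. Plates span x -25..25, z 7..57 mm; base x -30..30, y -35..135 mm. The gap is open at top and both ends.
- fixed_plate: The fixed black electrode plate, 50 mm long, 6 mm thick, backed by a blue block (to y = -20 mm, 52 mm high). Same origin and axes as the cell; its gap-side face is the plane y = 0.
- sprung_plate: Movable black plate, 50 mm long, 5 mm thick, top at 57 mm, on springs on the carriage. Origin on its gap-side face, mid-length, at table height; axes as the cell. It can yield up to 6 mm towards the carriage: the spring presses 1.5 N as soon as it begins to yield and 2 N more for each mm.
- carriage (a joint): Gap in m while the spring is not compressed: 0 = plates touching, 0.006 = blade thickness, 0.045 = fully open; starts at 0.018 to 0.036. The carriage slides along the cell's y with about 8 N dry friction and stays where left; pushing it with the blade nipped takes 8 N plus the spring's force. A light nip is 3 to 5 N of spring force.
- tab (a point): Middle of the outer face (away from the gap) of the carriage's upright red tab, 40 mm above the table; push here towards the cell's -y to close the gap. Tab 50 mm long (x), 10 mm thick, top at 59 mm; outer face 75 mm from the sprung plate's gap-side face. 42 mm are free between tab and carriage upright, to push it open again.
- gap_mouth (a point): Point on the fixed plate's gap-side face at the plate end nearest the robot (25 mm from the cell's middle), 32 mm above the table; axes as the cell.
- gauge_grip (a point): Centre of the feeler gauge's orange handle block: 55 mm long (x), 30 mm wide (y; grasp across this), 50 mm high, so 25 mm above what it stands on. The gauge weighs 0.15 to 0.24 kg and stands upright on this block by itself. x points along the blade towards its tip.
- gauge_tip (a point): Middle of the free end of the steel blade: 80 mm long from the handle's front, 6 mm thick (y), 30 mm high; 107.5 mm ahead of the handle's centre and 2 mm higher. The blade's lower edge is 12 mm above what the handle stands on, clear of the cell's 6 mm base. A soft black mount lets the blade shift up to 6 mm sideways (0.8 N/mm) and swing at its root (1.5 N m/rad).
- mat: Cork mat 190 (x) x 110 (y) x 3 mm fixed to the table, on which the gauge stands at the start and finally; origin at the centre of its underside.
- kit_box: Open cardboard kit box 140 x 120 x 45 mm with a flap, fixed, to one side of the cell (the mat is at the other side; which is which varies). Origin under its centre.
- dropper: White dropper bottle, 28 mm across, 78 mm high, loose, beyond the cell; leave alone.
- battery_pack: Black battery holder 60 x 62 x 20 mm with three cells, loose, beyond the cell; leave alone.
- beaker: Glass beaker 64 mm across, 75 mm high, loose, beyond the cell; leave alone.
There are look-alikes about, which are no part of the job. Leave any blue or green look-alike of the part that bears gauge_grip alone.

How it is judged:
By the outcome, as a careful person would: the job done as asked, in the order asked, and still so for the second after the job is handed in, with the robot touching nothing.
It also fails if it takes over 72 s, if anything falls off the work surface, if the arm or the gripper's body presses on something with over 40 N, if the wrist force passes 120 N, or if a joint passes its speed limit or range.

ROBOT

A 6-joint arm with a two-finger parallel gripper is mounted at the origin on the work surface. World frame = base frame: x ahead of the robot, y to its left, z up, the work surface at z = 0. Lengths are in mm, angles in rad, forces in N, time in s.
With the tool pointing down it reaches from about 250 to 725 mm from the base axis. Payload 4 kg.
Tool frame: the origin (TCP) lies midway between the tips of the shut fingers; the grasp point (between the pads) lies 19 mm behind it; z points along the fingers, y is the line along which they close (so a half turn about z gives the same grasp; the last joint's range is limited). The gripper opens to 85 mm and grips with 20 to 120 N. Pads are 22 mm wide; open, the fingers measure 114 mm over their backs; the gripper's body (76 mm by 85 mm) begins 54 mm behind the grasp point. The pads swing forward as they close: fully open they stand 13 mm farther back than shut.
Start: joints at [1.301, 0.241, 0.005, 1.335, 0, 1.571], TCP at [133.267, 481.912, 202.506] pointing down, gripper open.
Joint ranges: [-2.72, 2.72], [-1.05, 1.87], [-1.09, 1.28], [-1.99, 2.15], [-1.42, 1.44], [-3.14, 3.14]. Speed limits (rad/s): [2.79, 2.79, 3.14, 3.14, 3.14, 3.14].

INTERFACE

Orientations are given as a unit quaternion [w, x, y, z].
In Python, from bench import arm gives the robot as it stands.
- The arm moves only by the tool play_rows, never from a script. Its argument "motion" is a list that holds one entry, the list of rows, each a list of 5 numbers: the shift along the world's x, y, z in mm, then the turn about the world's z in rad, then the finger opening in mm, from 0 to 85.4. A call has 1 to 10 rows; each row shifts and turns the commanded pose from where the row before left it; what a row does not reach is not made up. A row lasts 1/8 s, in which the tool goes at most 62.5 mm and 10.7 degrees, less where a joint would pass 70% of its speed; a pose out of reach is approached as far as the arm can. A call with a gripper value outside its range is refused whole. The fingers move at their own pace and stop on an object; "newtons" is the grip in N (left out, the last holds). Time passes only in rows, so rows that do not move let the fingers close. It gives the time, the measured TCP pose, the force, the opening and the grip force at its end, in the units of the state.
- arm.get_obs(): the state, without advancing time (a new reading comes with each control period).
- arm.capture(name): name is "scene" or "top" or "wrist"; returns the picture (480x640x3 uint8, red, green, blue); there is no depth.
- arm.calibration(name): a dict with "fx", "fy", "cx", "cy" (pixels), "R" (3x3) and "t" (3): a world point X has camera coordinates R X + t. Camera axes: x right, y down, z forward; pixel columns grow to the right and rows downward; lengths in mm; the calibration is good to about 2 mm. A picture is of the moment at which its call begins: read the wrist's pose just before it. calibration takes no time and is no camera call; for the wrist camera it gives the pose at the moment of the call.
- arm.job_done(): hands the job in; it is judged then, once.
The state is a dict: "time_s": time; "joint_positions": joint angles; "joint_vel": joint speeds; "effort": joint torques, N m; "position": TCP position; "tcp_rot": TCP orientation; "contact_force": force on the tool from outside, world axes, zero at the start; "ft_torque": the same for the moment, N m; "finger_gap": finger opening in mm; "grip_force": force on a finger pad.
Only numpy, scipy, OpenCV 4.12 (cv2) and the standard library are available. Lean on these libraries where they do the work, as an engineer would, in place of code of your own. Each camera call takes 0.05 s, during which the arm holds its last target. There are 200 camera calls.

## Working session

There is one attempt and no reset: what is moved stays moved. The work goes in short steps, Python scripts to look and compute and a tool call to move; the robot and the scene stay as the last step left them, time stands still between calls to the robot, and variables do not carry over. Pictures are saved under pics/ and viewed, at most 10 in all, crops included, and the job is handed in when it is done.

Besides the shell and the picture viewer there is one more tool, called after ">>>" as name(argument=value, ...), one argument or row to a line, values as JSON. play_rows: Moves the arm, as the interface text tells. Its arguments: {"type":"object","properties":{"motion":{"type":"array"},"newtons":{"type":"number"}},"required":["motion"]}

```bash
mkdir -p pics; ls; python3 - <<'E'
from bench import arm
import cv2,numpy as np
np.set_printoptions(precision=3,suppress=True)
for n in("scene","top"):
    im=arm.capture(n); cv2.imwrite(f"pics/{n}0.png",im[:,:,::-1]); c=arm.calibration(n); print(n,c)
o=arm.get_obs();print(o)
E
```

```text
pics
scene {'fx': 440.97405640664357, 'fy': 440.97405640664357, 'cx': 330.98975030934656, 'cy': 232.3268550468928, 'R': array([[ 0.543,  0.84 , -0.016],
       [ 0.593, -0.396, -0.701],
       [-0.595,  0.371, -0.713]]), 't': array([-206.703, -334.431, 1289.964])}
top {'fx': 470.55446381738733, 'fy': 470.55446381738733, 'cx': 310.84001478248115, 'cy': 237.9852779829039, 'R': array([[ 0.009, -1.   ,  0.011],
       [-0.992, -0.01 , -0.125],
       [ 0.125, -0.009, -0.992]]), 't': array([-93.105, 568.057, 984.748])}
{'time_s': 0.1, 'joint_positions': array([1.301, 0.241, 0.004, 1.335, 0.   , 1.571]), 'joint_vel': array([ 0.001, -0.001,  0.002,  0.   , -0.   , -0.   ]), 'effort': array([  0.   , -37.314,  25.301,   0.011,   0.   ,   0.   ]), 'position': array([133.083, 481.303, 201.697]), 'tcp_rot': array([-0.   ,  0.134,  0.991, -0.001]), 'contact_force': array([-0.126, -0.109,  0.705]), 'ft_torque': array([-0.019, -0.003,  0.002]), 'grip_force': 0.0, 'finger_gap': 85.30845055115147}
```

View pics/scene0.png

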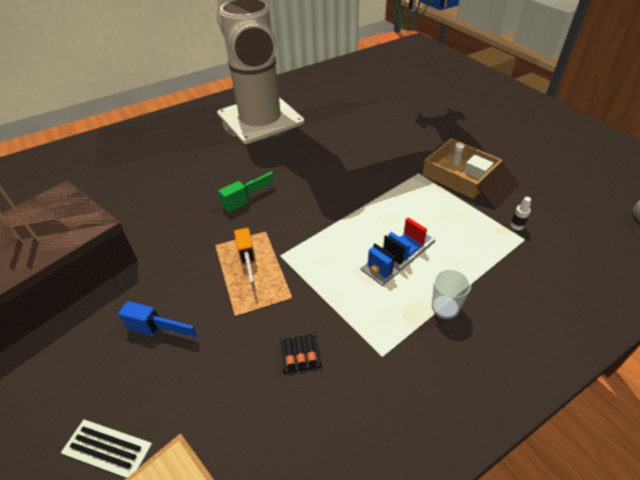

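View pics/top0.png

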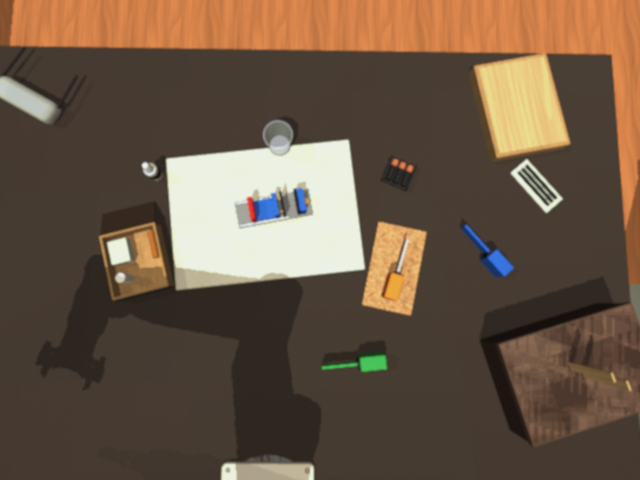

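The cork mat is at the right, with the orange gauge on it: handle at (395,286) in the top view, blade pointing away from the robot. The cell is at about (272,207), with its red tab at (252,209) on the left. The gauge candidates are orange (395,286), blue (497,262) and green (373,363). Orange fits, because it stands on the cork mat and the blue and green ones are look-alikes. I'll confirm it in a crop and take first estimates.

```bash
cat > h.py <<'E'
import numpy as np,cv2
from bench import arm
np.set_printoptions(precision=2,suppress=True)
def ray(c,uv,z):
    d=np.array([(uv[0]-c["cx"])/c["fx"],(uv[1]-c["cy"])/c["fy"],1.]); R=np.array(c["R"]);C=-R.T@np.array(c["t"]);d=R.T@d
    return C+d*(z-C[2])/d[2]
def proj(c,X):
    p=np.array(c["R"])@np.array(X,float)+c["t"]; return np.array([c["fx"]*p[0]/p[2]+c["cx"],c["fy"]*p[1]/p[2]+c["cy"]])
def hsv(im): return cv2.cvtColor(im,cv2.COLOR_RGB2HSV)
def blobs(m,amin=20):
    cs,_=cv2.findContours(m.astype(np.uint8),cv2.RETR_EXTERNAL,cv2.CHAIN_APPROX_NONE)
    return sorted([c for c in cs if cv2.contourArea(c)>=amin],key=cv2.contourArea,reverse=True)
def hue(im,a,b,s=150,v=60):
    h=hsv(im); return cv2.inRange(h,(a,s,v),(b,255,255))
def yaw(c,ct,z):
    P=np.array([ray(c,p[0],z)[:2] for p in ct],np.float32); r=cv2.minAreaRect(P); return r
E
python3 - <<'E'
from h import *
im=cv2.imread("pics/top0.png")[:,:,::-1].copy(); c=arm.calibration("top")
for n,m,z in(("orange",hue(im,8,20,215,100),53),("red",hue(im,0,5,180,80)|hue(im,172,180,180,80),59),("blue",hue(im,100,125,150,60),52)):
    for b in blobs(m,12)[:5]: 
        print(n,cv2.minAreaRect(b),yaw(c,b,z))
cr=im[190:330,340:480]; cr=cv2.resize(cr,(560,560),interpolation=cv2.INTER_CUBIC)
cv2.imwrite("pics/crop1.png",cr[:,:,::-1])
E
```

```text
red ((251.5811004638672, 208.98651123046875), (22.522661209106445, 4.1099748611450195), 80.53767395019531) ((627.1911010742188, 39.7470703125), (48.94451904296875, 8.739518165588379), 10.738080978393555)
blue ((496.88525390625, 263.2623291015625), (28.42418670654297, 20.229827880859375), 50.19443130493164) ((516.8509521484375, -484.25390625), (59.07722473144531, 44.31393051147461), 38.832679748535156)
blue ((266.25677490234375, 206.54054260253906), (22.851457595825195, 22.35826301574707), 80.53767395019531) ((634.236083984375, 9.079132080078125), (50.06191635131836, 47.829833984375), 10.237178802490234)
blue ((475.4199523925781, 239.02212524414062), (36.12409210205078, 6.838305473327637), 48.01278305053711) ((568.504638671875, -440.03131103515625), (76.17010498046875, 15.086638450622559), 40.96980667114258)
blue ((300.40386962890625, 200.51922607421875), (23.533939361572266, 6.864064693450928), 78.69007110595703) ((648.235107421875, -64.13011169433594), (51.64462661743164, 14.791658401489258), 11.741620063781738)
```

View pics/crop1.png

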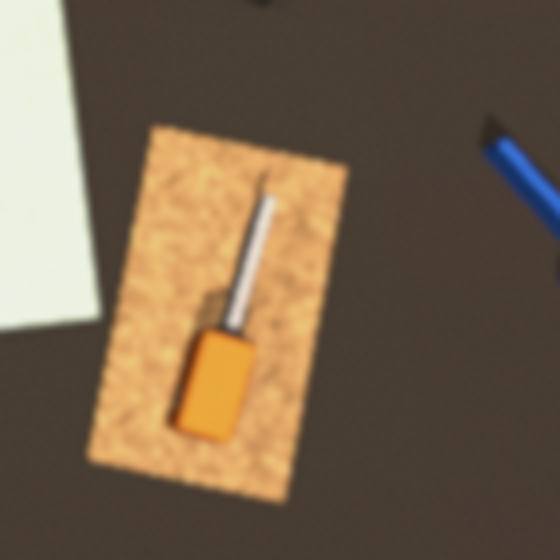

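The crop confirms it: the orange handle is at crop (215,385), i.e. full image (394,286). The steel blade's tip is at crop (269,197) and it stands on the cork mat.

```bash
python3 - <<'E'
from h import *
c=arm.calibration("top")
f=lambda u,v,z: ray(c,(340+u/4,190+v/4),z)
h=f(215,385,53); t=f(269,197,45); r=f(233,327,45)
print(h,t,r, np.arctan2(*(t-r)[1::-1]), np.arctan2(*(t-h)[1::-1]))
mat=[f(u,v,3) for u,v in((154,126),(348,165),(287,502),(88,458))]; print(mat,np.mean(mat,0))
w=arm.calibration("wrist"); R=np.array(w["R"]); print("wristcam",-R.T@w["t"],R,w["fx"],arm.get_obs()["position"])
E
```

```text
[ 466.   -263.28   53.  ] [ 567.26 -295.22   45.  ] [ 497.1  -274.79   45.  ] -0.28328029676803973 -0.3055329477081231
[array([ 612.18, -240.02,    3.  ]), array([ 591.14, -349.15,    3.  ]), array([ 403.57, -311.43,    3.  ]), array([ 426.56, -201.96,    3.  ])] [ 508.36 -275.64    3.  ]
wristcam [ 57.24 503.22 372.61] [[ 0.26  0.96 -0.  ]
 [ 0.92 -0.25  0.31]
 [ 0.29 -0.08 -0.95]] 411.4719960481027 [133.08 481.3  201.7 ]
```

>>> play_rows(
  motion=[
    [[21,-46.5,0,0,85],[21,-46.5,0,0,85],[21,-46.5,0,0,85],[21,-46.5,0,0,85],[21,-46.5,0,0,85],[21,-46.5,0,0,85],[21,-46.5,0,0,85],[21,-46.5,0,0,85],[21,-46.5,0,0,85],[21,-46.5,-10,0,85]],
  ],
)

```text
time_s: 1.35
position: [344.2, 15.3, 192.9]
tcp_rot: [0.001, 0.135, 0.991, 0.0]
contact_force: [0.6, 1.1, 0.3]
finger_gap: 84.8
grip_force: 0.0
```

>>> play_rows(
  motion=[
    [[21,-46.5,-15,0,85],[21,-46.5,-15,0,85],[21,-46.5,-15,0,85],[21,-46.5,-15,0,85],[21,-46.5,-10,0,85],[21,-46.5,0,-0.02,85],[0,0,0,0,85],[0,0,0,0,85]],
  ],
)

```text
time_s: 2.35
position: [468.4, -261.5, 121.7]
tcp_rot: [-0.001, 0.145, 0.99, 0.001]
contact_force: [-0.6, 1.4, 0.6]
finger_gap: 84.6
grip_force: 0.0
```

```bash
python3 - <<'E'
from h import *
o=arm.get_obs(); print(o["time_s"],o["position"],o["tcp_rot"],o["joint_positions"])
w=arm.calibration("wrist"); im=arm.capture("wrist"); cv2.imwrite("pics/w1.png",im[:,:,::-1]); np.savez("w1.npz",**w)
E
```

```text
2.35 [ 468.39 -261.54  121.72] [-0.    0.14  0.99  0.  ] [-0.51  0.36 -0.04  1.17  0.   -0.22]
```

View pics/w1.png

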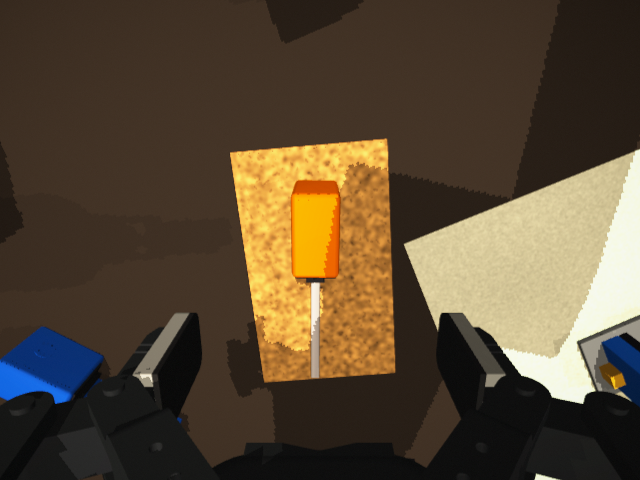

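The wrist view shows the handle's top face from about (292–340, 194–277) and the blade running down column ~315 to (315,377). I'll measure both.

```bash
python3 - <<'E'
from h import *
im=cv2.imread("pics/w1.png")[:,:,::-1].copy(); c=dict(np.load("w1.npz")); h=hsv(im)
for v in(200,215,235,255,270): 
    r=h[v,280:355]; print(v,[tuple(x) for x in r[8:18:2]],[tuple(x) for x in r[40:66:3]])
m=cv2.inRange(h,(0,0,90),(180,90,255)); m[:282]=0; m[378:]=0; m[:,:300]=0; m[:,330:]=0
ys,xs=np.nonzero(m)
L=[];
for v in range(284,376,6):
    x=xs[ys==v]; 
    if len(x): L.append((v,x.min(),x.max()+1))
print(L)
E
```

```text
200 [(np.uint8(17), np.uint8(182), np.uint8(231)), (np.uint8(16), np.uint8(194), np.uint8(213)), (np.uint8(15), np.uint8(255), np.uint8(250)), (np.uint8(20), np.uint8(255), np.uint8(251)), (np.uint8(22), np.uint8(255), np.uint8(251))] [(np.uint8(22), np.uint8(255), np.uint8(251)), (np.uint8(22), np.uint8(255), np.uint8(251)), (np.uint8(21), np.uint8(255), np.uint8(251)), (np.uint8(22), np.uint8(255), np.uint8(251)), (np.uint8(21), np.uint8(255), np.uint8(251)), (np.uint8(21), np.uint8(255), np.uint8(251)), (np.uint8(12), np.uint8(255), np.uint8(219)), (np.uint8(15), np.uint8(188), np.uint8(179)), (np.uint8(16), np.uint8(184), np.uint8(173))]
215 [(np.uint8(18), np.uint8(182), np.uint8(233)), (np.uint8(19), np.uint8(175), np.uint8(243)), (np.uint8(15), np.uint8(255), np.uint8(249)), (np.uint8(20), np.uint8(255), np.uint8(251)), (np.uint8(22), np.uint8(255), np.uint8(251))] [(np.uint8(21), np.uint8(255), np.uint8(251)), (np.uint8(21), np.uint8(255), np.uint8(251)), (np.uint8(21), np.uint8(255), np.uint8(251)), (np.uint8(21), np.uint8(255), np.uint8(251)), (np.uint8(21), np.uint8(255), 
[... 2042 characters left out ...]
np.uint8(159)), (np.uint8(16), np.uint8(185), np.uint8(165)), (np.uint8(16), np.uint8(188), np.uint8(180))]
[(284, np.int64(311), np.int64(320)), (290, np.int64(311), np.int64(320)), (296, np.int64(311), np.int64(320)), (302, np.int64(311), np.int64(320)), (308, np.int64(311), np.int64(320)), (314, np.int64(311), np.int64(320)), (320, np.int64(311), np.int64(320)), (326, np.int64(311), np.int64(319)), (332, np.int64(311), np.int64(319)), (338, np.int64(311), np.int64(319)), (344, np.int64(311), np.int64(319)), (350, np.int64(311), np.int64(319)), (356, np.int64(311), np.int64(319)), (362, np.int64(311), np.int64(319)), (368, np.int64(311), np.int64(319)), (374, np.int64(311), np.int64(319))]
```

```bash
cat >> h.py <<'E'
def gauge(im,c,zt,box=(120,300,270,365)):
    """handle pose from wrist image: zt = height of handle top; returns (center xy, yaw, rect size)"""
    h=hsv(im); m=cv2.inRange(h,(5,228,120),(26,255,255)); r0,r1,c0,c1=box
    k=np.zeros_like(m); k[r0:r1,c0:c1]=m[r0:r1,c0:c1]
    b=blobs(k,200)[0]; pts=b[:,0]
    return pts,k
E
python3 - <<'E'
from h import *
im=cv2.imread("pics/w1.png")[:,:,::-1].copy(); c=dict(np.load("w1.npz"))
pts,k=gauge(im,c,53)
rows=range(200,276,5); E=[]
for v in rows:
    x=np.nonzero(k[v])[0]; E.append((v,x.min(),x.max()+1))
print(E[::3])
mid=np.array([ray(c,((a+b)/2,v+.5),53)[:2] for v,a,b in E]); wid=[np.linalg.norm(ray(c,(a,v+.5),53)-ray(c,(b,v+.5),53)) for v,a,b in E]
p=np.polyfit(mid[:,0],mid[:,1],1); print("handle mid line yaw",np.arctan(p[0]),mid[0],mid[-1],np.mean(wid))
bl=np.array([ray(c,(315.3,v+.5),45)[:2] for v in(284,)]+[ray(c,(315.0,v+.5),45)[:2] for v in(376,)]); print("blade",bl,np.arctan2(*(bl[1]-bl[0])[::-1]),np.linalg.norm(bl[1]-bl[0]))
for v in (194,277): print("ends",ray(c,(316,v),53)) 
hb=[v for v in range(170,300) if k[v,310]]; print(hb[0],hb[-1])
o=arm.get_obs();R=np.array(c["R"]);print("tool",o["position"], 2*np.arctan2(o["tcp_rot"][2],o["tcp_rot"][1])-np.pi/2, "cam",-R.T@c["t"],"TCP proj",proj(c,o["position"]))
E
```

```text
[(200, np.int64(291), np.int64(341)), (215, np.int64(291), np.int64(340)), (230, np.int64(291), np.int64(340)), (245, np.int64(292), np.int64(340)), (260, np.int64(292), np.int64(339)), (275, np.int64(293), np.int64(338))]
handle mid line yaw -0.29246567027281223 [ 444.22 -255.24] [ 490.37 -269.37] 29.37928289608623
blade [[ 499.7  -272.35]
 [ 567.7  -292.94]] -0.29398201130096535 71.04938945478288
ends [ 440.46 -254.12   53.  ]
ends [ 491.44 -269.36   53.  ]
180 277
tool [ 468.41 -261.1   122.05] 1.281533019517187 cam [ 393.2  -238.67  292.8 ] TCP proj [318.1  287.59]
```

>>> play_rows(
  motion=[
    [[-2,-0.5,-30,0,85],[0,0,-30,0,85],[0,0,-25,0,85],[0,0,-15,0,85],[0,0,-10,0,85],[0,0,0,0,85],[0,0,0,0,20],[0,0,0,0,20],[0,0,0,0,20],[0,0,0,0,20]],
  ],
  newtons=40,
)

```text
time_s: 3.65
position: [467.6, -263.0, 13.2]
tcp_rot: [0.001, 0.144, 0.99, -0.0]
contact_force: [-1.6, -0.8, 3.9]
finger_gap: 29.1
grip_force: 39.7
```

>>> play_rows(
  motion=[
    [[0,0,0,0,20],[0,0,0,0,20],[0,0,0,0,20],[0,0,0,0,20]],
  ],
)

```text
time_s: 4.15
position: [467.7, -263.0, 13.2]
tcp_rot: [0.001, 0.144, 0.99, -0.0]
contact_force: [-1.1, -0.1, 5.5]
finger_gap: 29.4
grip_force: 39.9
```

>>> play_rows(
  motion=[
    [[0,0,15,0,20],[0,0,35,0,20],[23,13,40,0.06,20],[23,13,40,0.06,20],[23,13,0,0.06,20],[23,13,0,0.06,20],[23,13,0,0.06,20],[23,13,0,0.06,20],[23,13,0,0.06,20],[23,13,0,0.06,20]],
  ],
)

```text
time_s: 5.4
position: [651.5, -157.9, 142.4]
tcp_rot: [-0.001, -0.096, 0.995, 0.0]
contact_force: [-0.5, -0.5, -1.6]
finger_gap: 28.7
grip_force: 39.9
```

>>> play_rows(
  motion=[
    [[0,0,0,0,20],[0,0,0,0,20],[0,0,0,0,20]],
  ],
)

```text
time_s: 5.78
position: [650.4, -159.1, 142.6]
tcp_rot: [-0.0, -0.094, 0.996, 0.0]
contact_force: [-0.4, 0.0, -2.4]
finger_gap: 28.8
grip_force: 39.9
```

```bash
python3 - <<'E'
from h import *
o=arm.get_obs(); print(o["time_s"],o["position"],o["tcp_rot"],o["joint_positions"])
w=arm.calibration("wrist"); im=arm.capture("wrist"); cv2.imwrite("pics/w2.png",im[:,:,::-1]); np.savez("w2.npz",**w,pos=o["position"])
E
```

```text
5.775 [ 650.42 -159.11  142.64] [-0.   -0.09  1.    0.  ] [-0.24  0.61  0.42  1.38 -0.   -0.43]
```

View pics/w2.png

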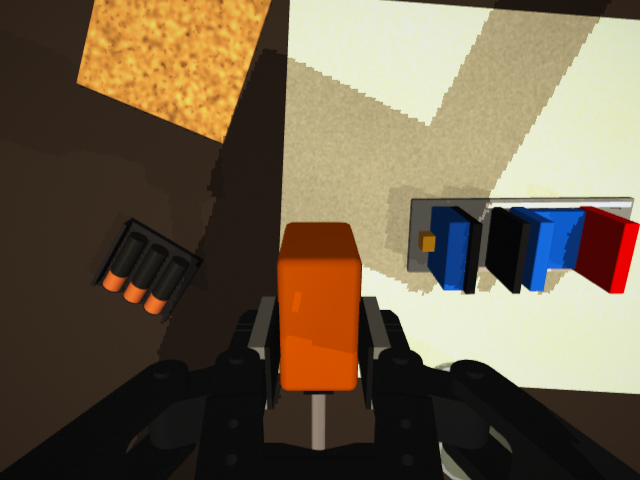

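The picture shows the gripped handle at (320,320) and the blade at column ~318. The cell is upright in view: fixed plate ~(472,250), sprung plate ~(508,250), tab ~(610,250). I'll enlarge the cell.

```bash
python3 - <<'E'
import cv2
im=cv2.imread("pics/w2.png")[195:305,450:570]; cv2.imwrite("pics/w2c.png",cv2.resize(im,None,fx=5,fy=5,interpolation=cv2.INTER_NEAREST))
E
```

```text
(no output)
```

View pics/w2c.png

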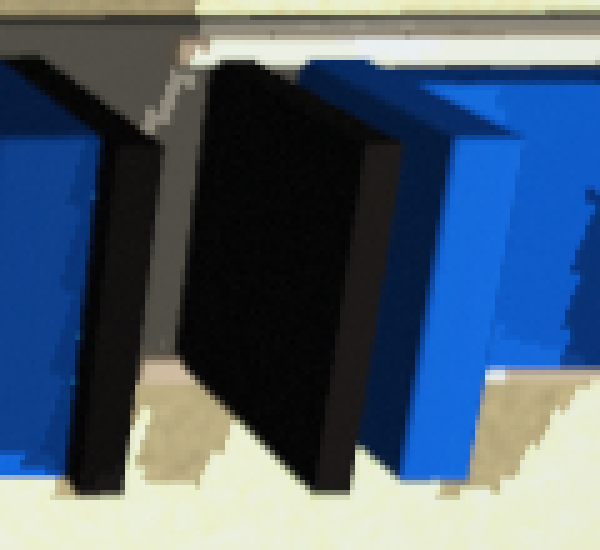

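```bash
python3 - <<'E'
from h import *
im=cv2.imread("pics/w2.png")[:,:,::-1].copy(); c=dict(np.load("w2.npz"))
P=lambda u,v,z:ray(c,(450+u/5,195+v/5),z)[:2]
f0,f1=P(163,147,57),P(124,493,57); s0,s1=P(366,143,57),P(312,492,57)
for a,b in((f0,f1),(s0,s1)): print(a,b,"yaw",np.arctan2(*(b-a)[::-1]),"len",np.linalg.norm(b-a),"mid",(a+b)/2)
y=0.187; ex=np.array([np.cos(y),np.sin(y)]);ey=np.array([-ex[1],ex[0]]); o=(f0+f1)/2
print("gap",((s0+s1)/2-o)@ey)
q=arm.get_obs()["tcp_rot"];tool=2*np.arctan2(q[2],q[1])-np.pi/2; print("toolyaw-90deg",tool-np.pi/2)
# gripped blade: top edge of blade z = gauge bottom + 42
g=cv2.cvtColor(im,cv2.COLOR_RGB2HSV)
zb=c["pos"][2]-13.2+3
for v in(400,420,440):
    r=im[v,300:340].astype(int); on=np.nonzero((np.abs(r[:,0]-r[:,2])<60)&(r.sum(1)>270))[0]; a,b=300+on.min(),301+on.max(); X=ray(c,((a+b)/2,v+.5),zb+42)[:2]; print(v,a,b,X,"off from tcp along/across tool:",(X-c["pos"][:2])@np.array([np.cos(tool-np.pi/2),np.sin(tool-np.pi/2)]),(X-c["pos"][:2])@np.array([-np.sin(tool-np.pi/2),np.cos(tool-np.pi/2)]))
h=hsv(im);k=cv2.inRange(h,(3,228,80),(26,255,255))
for v in(270,300,330,360,385):
    x=np.nonzero(k[v,250:400])[0]+250; X=[ray(c,(e,v+.5),zb+50)[:2] for e in(x.min(),x.max()+1)]; print(v,x.min(),x.max()+1,X,np.linalg.norm(X[1]-X[0]))
print(proj(c,c["pos"]))
E
```

```text
[625.28 -54.81] [673.56 -44.83] yaw 0.20392757167686418 len 49.294006206488405 mid [649.42 -49.82]
[619.78 -29.14] [668.53 -19.59] yaw 0.1935692499667031 len 49.6781643610155 mid [644.16 -24.37]
gap 25.986492658366096
toolyaw-90deg 0.18900687888038314
400 312 325 [ 685.53 -151.5 ] off from tcp along/across tool: 35.91058285058321 0.8714842456983378
420 312 325 [ 695.32 -149.62] off from tcp along/across tool: 45.88330469700191 0.8866643422977193
440 312 325 [ 705.48 -147.66] off from tcp along/across tool: 56.22552530732918 0.9024068758141193
270 277 362 [array([ 628.98, -176.93]), array([ 623.45, -148.25])] 29.210854646404506
300 278 360 [array([ 640.17, -174.77]), array([ 634.69, -146.42])] 28.873066077123358
330 280 358 [array([ 651.85, -172.15]), array([ 646.51, -144.51])] 28.157245162552012
360 280 358 [array([ 664.27, -170.12]), array([ 658.79, -141.76])] 28.885704257543797
385 281 356 [array([ 675.05, -167.98]), array([ 669.67, -140.11])] 28.38671697059985
[316.73 286.87]
```

>>> play_rows(
  motion=[
    [[-25,15,0,0.004,20],[-26,15,0,0,20],[-26,15,0,0,20],[-26,15,0,0,20],[-26,15,0,0,20],[-26,15,-20,0,20],[0,0,-40,0,20],[0,0,-40,0,20],[0,0,-20,0,20],[0,0,-10,0,20]],
  ],
)

```text
time_s: 7.08
position: [495.2, -68.8, 11.8]
tcp_rot: [-0.001, -0.097, 0.995, 0.0]
contact_force: [0.1, 0.4, -0.4]
finger_gap: 28.8
grip_force: 39.9
```

>>> play_rows(
  motion=[
    [[0,0,0,0,20],[0,0,0,0,20]],
  ],
)

```text
time_s: 7.32
position: [497.3, -68.9, 13.7]
tcp_rot: [0.001, -0.097, 0.995, -0.0]
contact_force: [0.7, 0.1, -1.3]
finger_gap: 28.8
grip_force: 39.9
```

```bash
python3 - <<'E'
from h import *
o=arm.get_obs(); print(o["time_s"],o["position"],o["tcp_rot"],o["contact_force"])
im=arm.capture("top"); cv2.imwrite("pics/t2.png",im[:,:,::-1])
cv2.imwrite("pics/t2c.png",cv2.resize(im[150:310,220:340],None,fx=4.5,fy=3.7 and 4.5,interpolation=cv2.INTER_CUBIC)[:600,:,::-1])
E
```

```text
7.325 [497.3  -68.87  13.65] [ 0.  -0.1  1.  -0. ] [ 0.71  0.09 -1.35]
```

View pics/t2c.png

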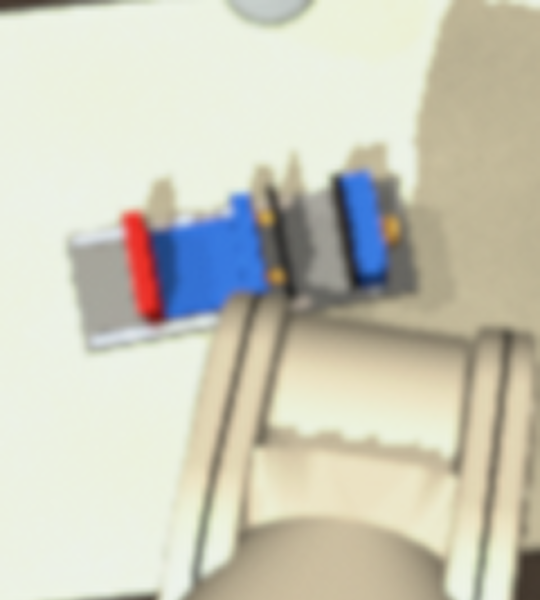

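>>> play_rows(
  motion=[
    [[7.9,1.5,0,0,20],[7.9,1.5,0,0,20],[7.9,1.5,0,0,20],[7.9,1.5,0,0,20]],
  ],
)

```text
time_s: 7.88
position: [528.6, -62.4, 12.5]
tcp_rot: [0.0, -0.097, 0.995, -0.0]
contact_force: [0.3, 0.0, -1.5]
finger_gap: 28.6
grip_force: 39.9
```

>>> play_rows(
  motion=[
    [[7.9,1.5,0,0,20],[7.9,1.5,0,0,20],[7.9,1.5,0,0,20],[0,0,0,0,20]],
  ],
)

```text
time_s: 8.38
position: [552.3, -58.0, 12.5]
tcp_rot: [0.0, -0.097, 0.995, -0.0]
contact_force: [0.7, -0.2, -1.7]
finger_gap: 28.7
grip_force: 39.9
```

```bash
python3 - <<'E'
from h import *
o=arm.get_obs(); print(o["time_s"],o["position"],o["tcp_rot"],o["contact_force"],o["ft_torque"])
im=arm.capture("scene"); c=arm.calibration("scene"); print(proj(c,(649,-50,57)))
a=cv2.resize(im[200:300,345:455],None,fx=5.5,fy=5.5,interpolation=cv2.INTER_CUBIC); cv2.imwrite("pics/s3c.png",a[:,:,::-1])
E
```

```text
8.375 [552.34 -57.99  12.49] [ 0.  -0.1  1.  -0. ] [ 0.72 -0.22 -1.67] [-0.03  0.05 -0.02]
[384.64 248.1 ]
```

View pics/s3c.png

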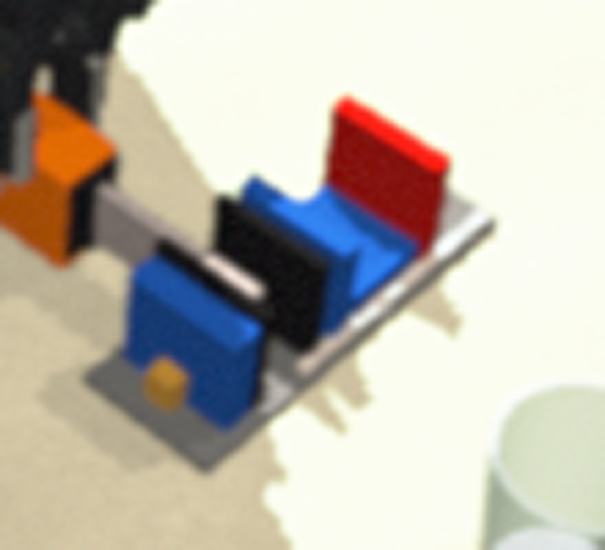

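The blade (cream strip at crop (235,275)) lies cleanly between the fixed and sprung plates, and there is no contact force. I'll continue in, then ease towards the fixed plate.

>>> play_rows(
  motion=[
    [[7.4,1.4,0,0,20],[7.4,1.4,0,0,20],[7.3,1.4,0,0,20],[7.3,1.4,0,0,20],[0.4,-2,0,0,20],[0.4,-2,0,0,20],[0.4,-2,0,0,20],[0,0,0,0,20]],
  ],
)

```text
time_s: 9.43
position: [582.0, -58.8, 12.5]
tcp_rot: [-0.0, -0.097, 0.995, 0.0]
contact_force: [-0.8, 0.3, -1.9]
finger_gap: 28.6
grip_force: 39.9
```

```bash
cat > avg.py <<'E'
from h import *
L=[];n=6
for i in range(n):
    im=arm.capture("wrist"); o=arm.get_obs(); L.append(np.r_[o["position"],o["contact_force"],o["ft_torque"][2]])
L=np.array(L); print(o["time_s"],L.mean(0),L.std(0))
y=.193; ey=np.array([-np.sin(y),np.cos(y)]); ex=np.array([ey[1],-ey[0]]); d=L.mean(0)[:2]-[649.4,-49.8]; print("cell xy",d@ex,d@ey,"Fy cell",L.mean(0)[3:5]@ey,"Fx",L.mean(0)[3:5]@ex)
E
python3 avg.py
```

```text
9.725 [582.08 -58.53  12.55  -0.06  -0.44  -1.64  -0.01] [0.04 0.08 0.01 0.51 0.35 0.56 0.02]
cell xy -67.74548540039376 4.3478320414107 Fy cell -0.4219847472815154 Fx -0.13900307640496254
```

>>> play_rows(
  motion=[
    [[0.15,-0.75,0,0,20],[0.15,-0.75,0,0,20],[0,0,0,0,20],[0,0,0,0,20]],
  ],
)

```text
time_s: 10.22
position: [582.5, -60.0, 12.5]
tcp_rot: [-0.0, -0.097, 0.995, -0.0]
contact_force: [-0.9, -0.1, -1.5]
finger_gap: 28.9
grip_force: 39.9
```

```bash
python3 avg.py
```

```text
10.525 [582.46 -59.97  12.51   0.01  -0.    -1.5   -0.01] [0.02 0.02 0.01 0.2  0.44 0.43 0.02]
cell xy -67.64390959353392 2.856981226349896 Fy cell -0.002853959489362561 Fx 0.006245484591126714
```

>>> play_rows(
  motion=[
    [[0.1,-0.5,0,0,20],[0.1,-0.5,0,0,20],[0,0,0,0,20],[0,0,0,0,20]],
  ],
)

```text
time_s: 11.02
position: [582.6, -60.9, 12.5]
tcp_rot: [-0.0, -0.097, 0.995, 0.0]
contact_force: [-0.6, -0.1, -1.3]
finger_gap: 28.7
grip_force: 40.0
```

```bash
python3 avg.py
```

```text
11.325 [582.6  -60.9   12.5   -0.55   0.79  -1.19   0.03] [0.02 0.01 0.02 0.62 0.42 0.43 0.04]
cell xy -67.68640250757423 1.9225601530525753 Fy cell 0.8837952942406581 Fx -0.39142771158511724
```

>>> play_rows(
  motion=[
    [[0,0.2,-1,0,20],[0,0,-0.7,0,20],[0,0,-0.4,0,20],[0,0,0,0,20]],
  ],
)

```text
time_s: 11.82
position: [582.8, -60.8, 10.4]
tcp_rot: [0.0, -0.097, 0.995, -0.0]
contact_force: [0.6, 0.7, -1.9]
finger_gap: 28.6
grip_force: 40.0
```

```bash
python3 avg.py
```

```text
12.125 [582.71 -60.81  10.38   0.11   0.59  -1.41   0.03] [0.01 0.01 0.02 0.37 0.24 0.46 0.03]
cell xy -67.56288881593414 1.9845416922095258 Fy cell 0.5583110522487388 Fx 0.22498877061946207
```

>>> play_rows(
  motion=[
    [[0,0,-0.3,0,20],[0,0,0,0,60],[0,0,0,0,60],[0,0,0,0,60],[0,0,0,0,60],[0,0,10,0,60],[0,0,25,0,60],[0,0,45,0,60],[0,0,40,0,60],[0,0,10,0,0]],
  ],
)

```text
time_s: 13.38
position: [585.0, -61.0, 144.3]
tcp_rot: [0.004, -0.097, 0.995, -0.001]
contact_force: [0.8, 0.1, -1.1]
finger_gap: 43.3
grip_force: 0.0
```

>>> play_rows(
  motion=[
    [[11,33,0,0,0],[11,33,0,0,0],[11,33,0,0,0],[10,33,0,0,0],[0,0,0,0,0],[0,0,0,0,0],[0,0,0,0,0]],
  ],
)

```text
time_s: 14.25
position: [625.2, 70.1, 139.8]
tcp_rot: [-0.0, -0.096, 0.995, -0.0]
contact_force: [-0.5, 0.3, -0.1]
finger_gap: 0.2
grip_force: 0.0
```

```bash
python3 - <<'E'
from h import *
o=arm.get_obs(); print(o["time_s"],o["position"],o["tcp_rot"],o["contact_force"])
w=arm.calibration("wrist"); im=arm.capture("wrist"); cv2.imwrite("pics/w3.png",im[:,:,::-1]); np.savez("w3.npz",**w,pos=o["position"])
u,v=np.round(proj(w,(645,-40,50))).astype(int); print(u,v)
u0,v0=max(0,u-80),max(0,v-110); print(u0,v0)
cv2.imwrite("pics/w3c.png",cv2.resize(im[v0:v0+150,u0:u0+200],None,fx=4,fy=4,interpolation=cv2.INTER_NEAREST)[:,:,::-1])
E
```

```text
14.25 [625.2   70.12 139.81] [-0.  -0.1  1.  -0. ] [-0.49  0.34 -0.13]
148 227
68 117
```

View pics/w3c.png

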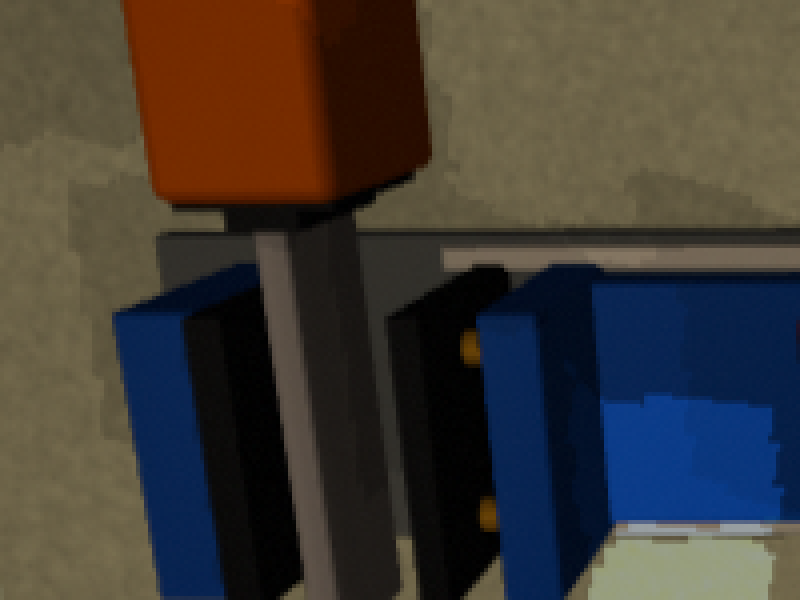

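```bash
python3 - <<'E'
from h import *
c=dict(np.load("w3.npz")); P=lambda u,v,z:ray(c,(68+u/4,117+v/4),z)[:2]
L={"fixed":((217,318),(260,598),57),"sprung":((388,318),(420,598),57),"bladeL":((258,236),(306,598),42),"bladeR":((290,236),(338,598),42)}
y=.193; ey=np.array([-np.sin(y),np.cos(y)]); ex=np.array([ey[1],-ey[0]])
f0=P(217,318,57)+25*ex
for n,(a,b,z) in L.items():
    A,B=P(*a,z),P(*b,z); d=B-A; print(n,A,"yaw",np.arctan2(d[1],d[0]),[(X-f0)@ey for X in(A,B)],[(X-f0)@ex for X in(A,B)])
h=[P(u,v,50) for u,v in((155,200),(330,200))]; print("handle front", [((X-f0)@ex,(X-f0)@ey) for X in h])
E
```

```text
fixed [625.4  -54.69] yaw 0.1996273510043705 [np.float64(-4.756337353505505e-15), np.float64(0.31308020318493013)] [np.float64(-24.999999999999968), np.float64(22.239933313472655)]
sprung [620.21 -28.34] yaw 0.1927409570694499 [np.float64(26.849515423318156), np.float64(26.83727860782873)] [np.float64(-25.040748434058404), np.float64(22.197812331644677)]
bladeL [614.88 -55.32] yaw 0.18863853337129136 [np.float64(1.395931346525907), np.float64(1.1181111609346714)] [np.float64(-35.44475503725026), np.float64(28.253639938167705)]
bladeR [613.87 -50.18] yaw 0.1945736197628473 [np.float64(6.636281149056695), np.float64(6.736516601543437)] [np.float64(-35.45260739098414), np.float64(28.244717792817475)]
handle front [(np.float64(-42.43413589014771), np.float64(-10.453350476705097)), (np.float64(-42.475296006843415), np.float64(17.167424111313604))]
```

>>> play_rows(
  motion=[
    [[0,0,-40,0,0],[0,0,-35,0,0],[0,0,-23,0,0],[0,0,-10,0,0],[0,0,0,0,0],[0.4,-2,0,0,0],[0.4,-2,0,0,0],[0.4,-2,0,0,0],[0.3,-1.5,0,0,0]],
  ],
)

```text
time_s: 15.42
position: [627.4, 63.6, 32.5]
tcp_rot: [0.0, -0.097, 0.995, 0.0]
contact_force: [0.6, -0.8, 1.1]
finger_gap: -0.0
grip_force: 0.0
```

>>> play_rows(
  motion=[
    [[0.2,-1,0,0,0],[0.2,-1,0,0,0],[0.2,-1,0,0,0],[0.2,-1,0,0,0]],
  ],
)

```text
time_s: 15.92
position: [627.9, 59.7, 32.1]
tcp_rot: [-0.0, -0.097, 0.995, -0.0]
contact_force: [0.1, 0.1, -0.3]
finger_gap: 0.2
grip_force: 0.0
```

```bash
python3 avg.py
```

```text
16.225 [627.97  59.66  32.09   0.12  -0.09  -0.1   -0.  ] [0.03 0.06 0.01 0.59 0.17 0.21 0.03]
cell xy -0.03926018501395883 111.54119979910101 Fy cell -0.11029241033359602 Fx 0.09590790771203116
```

>>> play_rows(
  motion=[
    [[0.2,-1,0,0,0],[0.2,-1,0,0,0],[0.2,-1,0,0,0],[0.2,-1,0,0,0]],
  ],
)

```text
time_s: 16.73
position: [628.8, 55.6, 32.1]
tcp_rot: [0.0, -0.097, 0.995, -0.0]
contact_force: [1.1, -0.5, -1.1]
finger_gap: 0.1
grip_force: 0.0
```

>>> play_rows(
  motion=[
    [[0.2,-1,0,0,0],[0.2,-1,0,0,0],[0.2,-1,0,0,0],[0.2,-1,0,0,0]],
  ],
)

```text
time_s: 17.23
position: [629.6, 51.6, 32.1]
tcp_rot: [-0.0, -0.097, 0.995, 0.0]
contact_force: [0.1, -0.1, 0.4]
finger_gap: 0.3
grip_force: 0.0
```

>>> play_rows(
  motion=[
    [[0.2,-1,0,0,0],[0.2,-1,0,0,0]],
  ],
)

```text
time_s: 17.48
position: [630.0, 49.7, 32.1]
tcp_rot: [-0.0, -0.097, 0.995, -0.0]
contact_force: [-0.2, -0.4, 0.3]
finger_gap: -0.3
grip_force: 0.0
```

>>> play_rows(
  motion=[
    [[0.2,-1,0,0,0],[0.2,-1,0,0,0]],
  ],
)

```text
time_s: 17.73
position: [630.4, 47.7, 32.1]
tcp_rot: [-0.0, -0.097, 0.995, -0.0]
contact_force: [0.6, -0.4, -0.4]
finger_gap: 0.0
grip_force: 0.0
```

>>> play_rows(
  motion=[
    [[0.2,-1,0,0,0],[0.2,-1,0,0,0]],
  ],
)

```text
time_s: 17.98
position: [630.8, 45.6, 32.1]
tcp_rot: [0.0, -0.097, 0.995, -0.0]
contact_force: [0.6, 0.5, -0.6]
finger_gap: 0.1
grip_force: 0.0
```

```bash
python3 - <<'E'
from h import *
o=arm.get_obs(); print(o["time_s"],o["position"],o["contact_force"])
w=arm.calibration("wrist"); im=arm.capture("wrist"); cv2.imwrite("pics/w4.png",im[:,:,::-1])
s=arm.capture("scene"); cv2.imwrite("pics/s4.png",s[:,:,::-1])
cv2.imwrite("pics/s4c.png",np.hstack([cv2.resize(s[170:290,350:450],(480,576),interpolation=cv2.INTER_CUBIC),cv2.resize(im,(320,240)) if 0 else np.vstack([cv2.resize(im,(320,240)),np.zeros((336,320,3),np.uint8)])])[:,:,::-1])
E
```

```text
17.975 [630.79  45.64  32.12] [ 0.64  0.46 -0.59]
```

View pics/s4c.png

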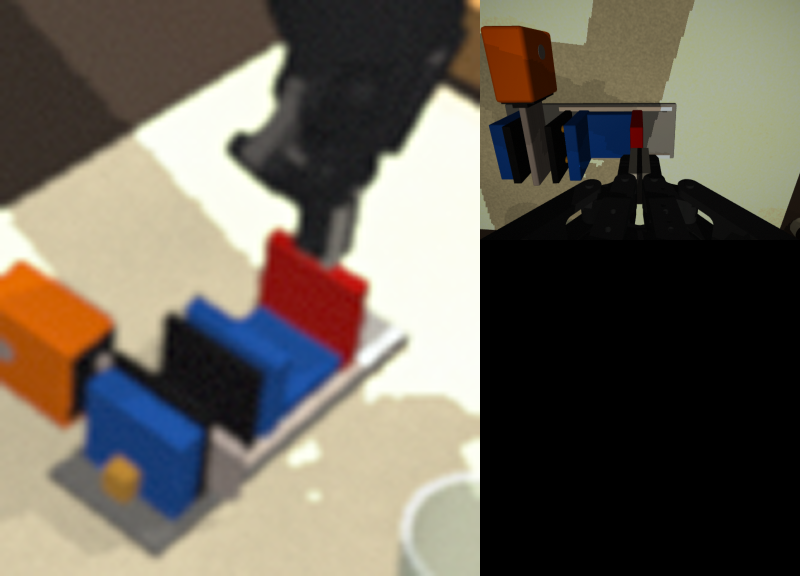

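The finger stands just outside the red tab and isn't touching it yet. The handle stands at the gap mouth, with the blade beside the fixed plate. I'll go on slowly.

>>> play_rows(
  motion=[
    [[0.2,-1,0,0,0],[0.2,-1,0,0,0]],
  ],
)

```text
time_s: 18.32
position: [631.2, 43.7, 32.1]
tcp_rot: [-0.0, -0.097, 0.995, 0.0]
contact_force: [-0.3, -1.2, -0.1]
finger_gap: -0.3
grip_force: 0.0
```

>>> play_rows(
  motion=[
    [[0.2,-1,0,0,0],[0.2,-1,0,0,0]],
  ],
)

```text
time_s: 18.58
position: [631.6, 41.6, 32.1]
tcp_rot: [0.0, -0.097, 0.995, -0.0]
contact_force: [0.1, -0.4, -0.8]
finger_gap: -0.0
grip_force: 0.0
```

>>> play_rows(
  motion=[
    [[0.2,-1,0,0,0],[0.2,-1,0,0,0]],
  ],
)

```text
time_s: 18.82
position: [632.0, 39.6, 32.1]
tcp_rot: [0.0, -0.097, 0.995, -0.0]
contact_force: [0.4, 0.9, -0.4]
finger_gap: -0.3
grip_force: 0.0
```

```bash
python3 - <<'E'
from h import *
o=arm.get_obs(); print(o["time_s"],o["position"],o["contact_force"])
w=arm.calibration("wrist"); im=arm.capture("wrist"); cv2.imwrite("pics/w5.png",im[:,:,::-1])
y=.193; ey=np.array([-np.sin(y),np.cos(y)]); ex=np.array([ey[1],-ey[0]]); O=np.array([649.4,-49.8])
m=hue(im,0,6,170,60)|hue(im,172,180,170,60)
for v in range(200,320,8):
    x=np.nonzero(m[v,230:420])[0]+230
    if len(x)>2:
        r=[(ray(w,(u,v+.5),59)[:2]-O) for u in(x.min(),x.max()+1)]; print(v,x.min(),x.max()+1,[np.round((a@ex,a@ey),1) for a in r])
print("tcp proj",proj(w,o["position"]), proj(w,o["position"]+[0,0,19]))
E
```

```text
18.825 [631.99  39.63  32.13] [ 0.35  0.93 -0.43]
256 317 343 [array([-24.7,  91.3]), array([-24.7, 101. ])]
264 316 343 [array([-21.5,  91. ]), array([-21.5, 101.1])]
272 316 342 [array([-18.2,  91. ]), array([-18.3, 100.8])]
280 317 342 [array([-14.9,  91.4]), array([-15. , 100.9])]
288 317 342 [array([-11.6,  91.4]), array([-11.6, 100.9])]
296 337 342 [array([-8.3, 99.1]), array([ -8.3, 101. ])]
304 337 342 [array([-4.8, 99.1]), array([ -4.8, 101.1])]
tcp proj [316.65 286.86] [316.43 306.38]
```

```bash
python3 - <<'E'
from h import *
c=arm.calibration("scene"); y=.193; ey=np.array([-np.sin(y),np.cos(y)]); ex=np.array([ey[1],-ey[0]]); O=np.array([649.4,-49.8])
f=lambda p:np.round((proj(c,p)-[350,170])*4.8)
print("tcp s4",f((630.8,45.6,32)),f((630.8,45.6,59)),f((630.8,45.6,80)))
W=lambda x,yy,z:np.r_[O+x*ex+yy*ey,z]
for yy in(91,101): print(yy,f(W(-25,yy,59)),f(W(25,yy,59)),f(W(25,yy,7)))
s=arm.capture("scene"); cv2.imwrite("pics/s5.png",s[:,:,::-1])
a=cv2.imread("pics/s4.png")[:,:,::-1]
for n,im in(("s4",a),("s5",s)):
    im=np.ascontiguousarray(im); m=hue(im,0,8,150,60)|hue(im,172,180,150,60); m[:170]=0;m[290:]=0;m[:,:350]=0;m[:,450:]=0
    b=blobs(m,20)[0]; print(n,cv2.contourArea(b),cv2.boundingRect(b),np.round((cv2.approxPolyDP(b,2,True)[:,0]-[350,170])*4.8).tolist())
g=cv2.cvtColor(s,cv2.COLOR_RGB2GRAY)
for v in range(208,232,2): print(v,g[v,404:428:1].tolist())
E
```

```text
tcp s4 [313. 297.] [321. 252.] [327. 215.]
91 [265. 230.] [359. 289.] [343. 374.]
101 [280. 219.] [374. 277.] [357. 362.]
s4 286.0 (404, 218, 22, 28) [[274.0, 230.0], [259.0, 298.0], [346.0, 360.0], [360.0, 278.0], [322.0, 269.0]]
s5 257.0 (404, 218, 22, 28) [[274.0, 230.0], [259.0, 298.0], [346.0, 360.0], [360.0, 278.0], [312.0, 278.0]]
208 [29, 30, 28, 31, 29, 31, 28, 32, 34, 32, 36, 36, 35, 32, 27, 29, 29, 28, 31, 29, 37, 93, 186, 247]
210 [54, 31, 26, 27, 27, 27, 31, 30, 28, 26, 29, 32, 30, 30, 33, 30, 31, 46, 75, 106, 162, 227, 251, 254]
212 [228, 199, 161, 105, 55, 34, 27, 29, 28, 25, 26, 30, 30, 30, 29, 35, 44, 69, 114, 183, 244, 254, 253, 253]
214 [253, 254, 253, 249, 226, 158, 81, 30, 30, 29, 32, 33, 33, 42, 57, 68, 77, 75, 127, 223, 252, 253, 253, 252]
216 [252, 253, 253, 252, 250, 216, 115, 41, 27, 27, 27, 30, 41, 72, 103, 110, 95, 92, 159, 239, 253, 253, 253, 252]
218 [252, 237, 183, 127, 98, 76, 45, 30, 29, 30, 29, 28, 49, 87, 112, 110, 89, 117, 207, 250, 253, 253, 252, 253]
220 [240, 163, 86, 60, 58, 46, 38, 31, 33, 28, 32, 33, 60, 95, 110, 102, 87, 141, 234, 253, 253, 253, 253, 252]
222 [235, 140, 65, 53, 46, 41, 36, 36, 35, 33, 29, 44, 77, 103, 109, 93, 99, 179, 244, 253, 253, 253, 252, 252]
224 [227, 126, 57, 48, 54, 56, 56, 56, 48, 39, 31, 52, 89, 112, 113, 96, 131, 222, 252, 254, 253, 253, 252, 253]
226 [167, 97, 52, 53, 52, 53, 58, 57, 57, 62, 72, 94, 108, 108, 102, 87, 80, 111, 161, 212, 243, 252, 253, 253]
228 [102, 60, 51, 50, 54, 53, 59, 55, 53, 53, 57, 64, 59, 58, 59, 58, 66, 68, 72, 77, 95, 130, 190, 244]
230 [101, 56, 55, 52, 53, 53, 54, 51, 53, 52, 52, 48, 52, 54, 56, 52, 54, 57, 59, 62, 67, 77, 147, 236]
```

```bash
python3 - <<'E'
from h import *
c=dict(np.load("w1.npz")); p=np.array([468.4,-261.3,121.9]); a=1.2815; ty=np.array([np.cos(a),np.sin(a),0]); tx=np.array([ty[1],-ty[0],0])
for z in(0,13,19,32,45): print(z,[np.round(proj(c,p+tx*x+ty*42.5+[0,0,z])).tolist() for x in(-11,11)])
w=arm.calibration("wrist"); im=cv2.imread("pics/w3.png"); g=cv2.cvtColor(im,cv2.COLOR_BGR2GRAY); c3=dict(np.load("w3.npz")); q=c3["pos"]; a=.193+np.pi/2; ty=np.array([np.cos(a),np.sin(a),0]); tx=np.array([ty[1],-ty[0],0])
print("shut, free air")
for z in(0,13,27): print(z,[np.round(proj(c3,q+tx*x+[0,0,z])).tolist() for x in(-11,11)])
for v in range(240,345,5): print(v,g[v,290:346:3].tolist())
E
```

```text
0 [[413.0, 265.0], [410.0, 309.0]]
13 [[420.0, 277.0], [416.0, 324.0]]
19 [[423.0, 282.0], [419.0, 331.0]]
32 [[432.0, 297.0], [427.0, 348.0]]
45 [[442.0, 314.0], [436.0, 369.0]]
shut, free air
0 [[317.0, 264.0], [317.0, 309.0]]
13 [[317.0, 276.0], [317.0, 323.0]]
27 [[316.0, 290.0], [316.0, 340.0]]
240 [45, 88, 86, 85, 86, 86, 85, 87, 86, 87, 87, 87, 87, 86, 87, 154, 154, 153, 153]
245 [71, 122, 122, 122, 122, 122, 122, 122, 122, 121, 121, 122, 121, 86, 87, 154, 152, 153, 152]
250 [136, 143, 124, 118, 119, 121, 141, 155, 144, 141, 140, 109, 108, 84, 112, 154, 153, 153, 153]
255 [153, 154, 153, 153, 154, 152, 154, 153, 154, 154, 153, 154, 154, 155, 154, 154, 154, 153, 153]
260 [153, 153, 155, 153, 153, 153, 153, 152, 152, 153, 153, 152, 153, 153, 153, 153, 153, 155, 154]
265 [153, 155, 153, 154, 152, 153, 154, 152, 153, 154, 154, 153, 153, 153, 153, 153, 154, 155, 154]
270 [154, 154, 154, 153, 155, 154, 153, 153, 152, 154, 154, 155, 155, 154, 154, 154, 153, 154, 154]
275 [153, 153, 153, 153, 153, 153, 153, 154, 154, 154, 154, 153, 154, 153, 154, 154, 154, 153, 153]
280 [153, 153, 153
[... 373 characters left out ...]
53, 153]
300 [152, 153, 153, 152, 55, 55, 54, 55, 33, 6, 7, 25, 56, 55, 54, 55, 149, 153, 153]
305 [152, 153, 152, 152, 56, 55, 56, 55, 32, 7, 6, 26, 55, 55, 55, 55, 146, 153, 153]
310 [9, 10, 5, 8, 55, 55, 55, 55, 25, 6, 5, 23, 55, 54, 55, 55, 22, 8, 8]
315 [6, 6, 4, 29, 55, 55, 55, 53, 27, 7, 8, 16, 55, 55, 53, 55, 39, 8, 9]
320 [6, 4, 5, 50, 54, 54, 55, 55, 23, 7, 6, 10, 54, 55, 55, 55, 54, 4, 7]
325 [8, 4, 4, 52, 56, 54, 55, 54, 20, 6, 7, 7, 54, 55, 54, 54, 54, 7, 7]
330 [21, 21, 9, 56, 55, 55, 54, 55, 19, 7, 7, 7, 55, 55, 54, 55, 54, 21, 22]
335 [5, 5, 4, 54, 54, 54, 54, 56, 12, 8, 5, 6, 55, 55, 54, 55, 54, 14, 9]
340 [3, 3, 6, 55, 55, 54, 54, 55, 17, 6, 7, 8, 55, 54, 54, 54, 55, 17, 3]
```

The shut fingertips sit about 30 mm higher than the TCP reading: in free air they start at row 294, where row 264 was expected. So they passed over the tab at z≈62 without touching it. I'll back out, lower by 27 mm and push again.

>>> play_rows(
  motion=[
    [[-1.1,5.6,3,0,0],[-1.1,5.6,0,0,0],[-1.1,5.6,0,0,0],[-1.1,5.6,0,0,0],[0,0,-10,0,0],[0,0,-10,0,0],[0,0,-9,0,0],[0,0,0,0,0]],
  ],
)

```text
time_s: 19.92
position: [626.4, 61.8, 4.5]
tcp_rot: [-0.001, -0.097, 0.995, 0.0]
contact_force: [0.3, 0.2, -0.1]
finger_gap: -0.2
grip_force: 0.1
```

>>> play_rows(
  motion=[
    [[0.2,-1,0,0,0],[0.2,-1,0,0,0],[0.2,-1,0,0,0]],
  ],
)

```text
time_s: 20.3
position: [627.0, 61.7, 5.6]
tcp_rot: [-0.001, -0.098, 0.995, 0.002]
contact_force: [-1.7, 8.1, -3.2]
finger_gap: 0.3
grip_force: 4.0
```

>>> play_rows(
  motion=[
    [[0.2,-1,0,0,0],[0.2,-1,0,0,0],[0.2,-1,0,0,0]],
  ],
)

```text
time_s: 20.68
position: [627.5, 59.0, 5.6]
tcp_rot: [-0.001, -0.098, 0.995, 0.003]
contact_force: [-2.0, 8.0, -2.9]
finger_gap: -0.3
grip_force: 4.1
```

>>> play_rows(
  motion=[
    [[0.2,-1,0,0,0],[0.2,-1,0,0,0],[0.2,-1,0,0,0]],
  ],
)

```text
time_s: 21.05
position: [628.1, 56.0, 5.6]
tcp_rot: [-0.001, -0.098, 0.995, 0.003]
contact_force: [-2.7, 8.5, -2.9]
finger_gap: 0.0
grip_force: 4.1
```

>>> play_rows(
  motion=[
    [[0.2,-1,0,0,0],[0.2,-1,0,0,0],[0.2,-1,0,0,0],[0.2,-1,0,0,0],[0.2,-1,0,0,0],[0.2,-1,0,0,0],[0.2,-1,0,0,0],[0.2,-1,0,0,0]],
  ],
)

```text
time_s: 22.05
position: [629.8, 48.1, 5.6]
tcp_rot: [-0.001, -0.098, 0.995, 0.003]
contact_force: [-2.3, 7.5, -2.2]
finger_gap: -0.0
grip_force: 4.1
```

```bash
python3 avg.py; python3 - <<'E'
from h import *
w=arm.calibration("wrist"); im=arm.capture("wrist"); cv2.imwrite("pics/w6.png",im[:,:,::-1])
y=.193; ey=np.array([-np.sin(y),np.cos(y)]); ex=np.array([ey[1],-ey[0]]); O=np.array([649.4,-49.8])
m=hue(im,0,6,170,40)|hue(im,172,180,170,40)
for v in range(200,330,8):
    x=np.nonzero(m[v,150:420])[0]+150
    if len(x)>2:
        r=[(ray(w,(u,v+.5),59)[:2]-O) for u in(x.min(),x.max()+1)]; print(v,x.min(),x.max()+1,[np.round((a@ex,a@ey),1) for a in r])
E
```

```text
22.35 [629.8   47.88   5.63  -2.16   7.61  -2.69  -0.01] [0.01 0.01 0.01 0.61 0.41 0.46 0.01]
cell xy -0.5043686961005053 99.63009021789895 Fy cell 7.88337294947258 Fx -0.6583216843062915
240 264 287 [array([-40.2,  83.6]), array([-40.2,  90.6])]
248 260 284 [array([-37.6,  82.3]), array([-37.6,  89.6])]
256 257 282 [array([-35. ,  81.3]), array([-35. ,  88.9])]
264 254 280 [array([-32.4,  80.3]), array([-32.4,  88.3])]
272 251 278 [array([-29.7,  79.3]), array([-29.8,  87.6])]
280 248 277 [array([-27.1,  78.2]), array([-27.1,  87.2])]
288 245 276 [array([-24.3,  77.1]), array([-24.4,  86.8])]
296 245 276 [array([-21.6,  77. ]), array([-21.6,  86.8])]
304 246 277 [array([-18.8,  77.2]), array([-18.8,  87. ])]
312 246 277 [array([-16.,  77.]), array([-16. ,  86.9])]
320 247 277 [array([-13.1,  77.2]), array([-13.1,  86.8])]
328 247 277 [array([-10.2,  77.1]), array([-10.2,  86.8])]
```

>>> play_rows(
  motion=[
    [[0.2,-1,0,0,0],[0.2,-1,0,0,0],[0.2,-1,0,0,0],[0.2,-1,0,0,0],[0,0,0,0,0]],
  ],
)

```text
time_s: 23.02
position: [630.6, 43.9, 5.6]
tcp_rot: [-0.001, -0.098, 0.995, 0.002]
contact_force: [-1.8, 7.5, -2.8]
finger_gap: 0.1
grip_force: 3.9
```

```bash
python3 avg.py
```

```text
23.325 [630.58  43.88   5.63  -1.71   7.42  -3.05   0.01] [0.01 0.02 0.01 0.34 0.54 0.33 0.01]
cell xy -0.4980910675274155 95.55189056399108 Fy cell 7.611796995996573 Fx -0.25018090638348983
```

>>> play_rows(
  motion=[
    [[0.1,-0.5,0,0,0],[0.1,-0.5,0,0,0],[0,0,0,0,0]],
  ],
)

```text
time_s: 23.7
position: [630.8, 42.9, 5.6]
tcp_rot: [-0.001, -0.098, 0.995, 0.002]
contact_force: [-0.8, 8.1, -3.7]
finger_gap: -0.3
grip_force: 3.9
```

```bash
python3 avg.py
```

```text
24.0 [630.79  42.94   5.63  -1.86   7.78  -3.01   0.  ] [0.01 0.   0.01 0.44 0.4  0.55 0.04]
cell xy -0.4801629432418914 94.58691840535671 Fy cell 7.991311342912924 Fx -0.3329964751351582
```

>>> play_rows(
  motion=[
    [[0.1,-0.5,0,0,0],[0,0,0,0,0]],
  ],
)

```text
time_s: 24.25
position: [630.9, 42.4, 5.6]
tcp_rot: [-0.001, -0.098, 0.995, 0.002]
contact_force: [-1.5, 8.0, -2.4]
finger_gap: -0.1
grip_force: 3.9
```

```bash
python3 avg.py
```

```text
24.55 [630.88  42.45   5.63  -1.84   7.58  -3.04  -0.01] [0.01 0.01 0.01 0.3  0.62 0.46 0.05]
cell xy -0.48529069149302484 94.08642576266452 Fy cell 7.7898630443462356 Fx -0.3486807471510178
```

>>> play_rows(
  motion=[
    [[0.1,-0.5,0,0,0],[0,0,0,0,0]],
  ],
)

```text
time_s: 24.8
position: [630.9, 42.2, 5.7]
tcp_rot: [-0.001, -0.098, 0.995, 0.003]
contact_force: [-2.9, 8.2, -2.4]
finger_gap: 0.2
grip_force: 4.2
```

```bash
python3 avg.py
```

```text
25.1 [630.92  42.16   5.63  -2.3    7.98  -2.83  -0.01] [0.01 0.01 0.01 0.46 0.36 0.49 0.04]
cell xy -0.5023944172162339 93.79663047734715 Fy cell 8.26913439435114 Fx -0.7244647667229313
```

>>> play_rows(
  motion=[
    [[0.1,-0.5,0,0,0],[0.1,-0.5,0,0,0],[0,0,0,0,0]],
  ],
)

```text
time_s: 25.48
position: [631.0, 41.8, 5.6]
tcp_rot: [-0.001, -0.098, 0.995, 0.003]
contact_force: [-2.8, 9.2, -3.1]
finger_gap: -0.3
grip_force: 4.9
```

```bash
python3 avg.py
```

```text
25.775 [630.99  41.79   5.64  -2.8    9.36  -2.67  -0.01] [0.02 0.02 0.01 0.23 0.3  0.37 0.03]
cell xy -0.5001167802131037 93.4208564563571 Fy cell 9.717869085159144 Fx -0.9488581769297917
```

>>> play_rows(
  motion=[
    [[0.1,-0.5,0,0,0],[0.1,-0.5,0,0,0],[0.1,-0.5,0,0,0],[0,0,0,0,0]],
  ],
)

```text
time_s: 26.28
position: [631.1, 41.0, 5.7]
tcp_rot: [-0.001, -0.099, 0.995, 0.004]
contact_force: [-3.1, 10.9, -1.9]
finger_gap: -0.2
grip_force: 5.7
```

```bash
python3 avg.py
```

```text
26.575 [631.14  41.02   5.66  -2.71  11.02  -2.45  -0.  ] [0.01 0.01 0.01 0.4  0.5  0.64 0.02]
cell xy -0.5028267298606216 92.6409661031677 Fy cell 11.338730228920069 Fx -0.5432893004624549
```

>>> play_rows(
  motion=[
    [[0.1,-0.5,0,0,0],[0,0,0,0,0]],
  ],
)

```text
time_s: 26.82
position: [631.2, 40.8, 5.7]
tcp_rot: [-0.001, -0.099, 0.995, 0.004]
contact_force: [-3.5, 11.4, -3.0]
finger_gap: -0.3
grip_force: 6.0
```

```bash
python3 avg.py
```

```text
27.125 [631.19  40.77   5.66  -3.06  11.37  -2.26   0.  ] [0.02 0.01 0.01 0.3  0.28 0.25 0.02]
cell xy -0.49540247185820496 92.38039462045863 Fy cell 11.744020563075937 Fx -0.8197732852499515
```

>>> play_rows(
  motion=[
    [[-0.4,2,0,0,0],[-0.8,4,0,0,0],[-1.5,8,0,0,0],[-1,5,20,0,0],[0,0,45,0,0],[0,0,45,0,30],[0,0,20,0,70],[0,0,0,0,70],[0,0,0,0,70]],
  ],
)

```text
time_s: 28.25
position: [628.5, 54.9, 135.0]
tcp_rot: [-0.001, -0.097, 0.995, -0.0]
contact_force: [-0.7, -0.1, -1.1]
finger_gap: 69.6
grip_force: 0.0
```

```bash
python3 - <<'E'
from h import *
o=arm.get_obs(); print(o["time_s"],o["position"],o["finger_gap"])
w=arm.calibration("wrist"); im=arm.capture("wrist"); cv2.imwrite("pics/w7.png",im[:,:,::-1]); np.savez("w7.npz",**w)
y=.193; ey=np.array([-np.sin(y),np.cos(y)]); ex=np.array([ey[1],-ey[0]]); O=np.array([649.4,-49.8])
m=hue(im,0,6,170,40)|hue(im,172,180,170,40); m[:,:200]=0
for v in range(200,300,10):
    x=np.nonzero(m[v])[0]
    if len(x)>2: print("tab",v,[np.round(((ray(w,(u,v+.5),59)[:2]-O)@ex,(ray(w,(u,v+.5),59)[:2]-O)@ey),1) for u in(x.min(),x.max()+1)])
k=cv2.inRange(hsv(im),(3,215,50),(26,255,255)); k[:,330:]=0
b=blobs(k,300)[0]; print("orange",cv2.boundingRect(b))
x0,y0,W,H=cv2.boundingRect(b)
for v in range(y0+H-60,y0+H,10):
    x=np.nonzero(k[v,:330])[0]; g=im[v,x.min()-3:x.max()+4,0].astype(int); print(v,x.min(),x.max()+1,g[::3].tolist())
E
```

```text
28.25 [628.45  54.92 135.05] 69.61781067661887
tab 200 [array([-23.3,  69.8]), array([-23.3,  80.2])]
tab 210 [array([-17. ,  70.2]), array([-17. ,  80.1])]
tab 220 [array([-10.6,  69.9]), array([-10.6,  82.3])]
tab 230 [array([-4.1, 69.6]), array([-4.1, 84.7])]
tab 240 [array([ 2.5, 70. ]), array([ 2.5, 84.5])]
tab 250 [array([ 9.2, 69.7]), array([ 9.2, 83.7])]
tab 260 [array([16. , 70.1]), array([16. , 81.6])]
tab 270 [array([22.9, 69.8]), array([22.9, 80.1])]
orange (115, 75, 59, 93)
108 119 169 [81, 96, 122, 123, 124, 125, 124, 125, 126, 124, 125, 127, 126, 125, 126, 126, 105, 70, 46]
118 121 169 [86, 95, 110, 111, 110, 110, 111, 116, 121, 126, 127, 125, 121, 126, 126, 124, 98, 48]
128 122 170 [85, 94, 110, 111, 111, 112, 112, 112, 112, 112, 112, 111, 111, 112, 111, 110, 82, 46]
138 124 171 [86, 98, 111, 112, 112, 112, 112, 112, 112, 112, 112, 112, 111, 111, 111, 104, 76, 39]
148 125 173 [100, 95, 113, 112, 114, 112, 112, 113, 112, 113, 112, 112, 111, 111, 112, 105, 77, 39]
158 127 174 [103, 100, 113, 113, 112, 112, 112, 113, 113, 112, 112, 127, 127, 115, 111, 98, 66, 39]
```

```bash
python3 - <<'E'
from h import *
y=.193; ey=np.array([-np.sin(y),np.cos(y)]); ex=np.array([ey[1],-ey[0]]); O=np.array([649.4,-49.8])
for n in("w3","w7"):
    im=np.ascontiguousarray(cv2.imread(f"pics/{n}.png")[:,:,::-1]); w=dict(np.load(n+".npz"))
    k=cv2.inRange(hsv(im),(3,215,50),(26,255,255)); k[:,330:]=0
    M=[]
    for X in range(-85,-44,8):
        u,v=proj(w,np.r_[O+X*ex+3*ey,50]); r=int(v); g=im[r,:,0].astype(int); x=np.nonzero(k[r])[0]; a=x.min()
        # right edge of top face: strongest drop
        s=int(u); d=g[s:s+45]-g[s+3:s+48]; b=s+1.5+int(np.argmax(d)); 
        q=[(ray(w,(e,r+.5),50)[:2]-O) for e in(a,b)]; M.append([X,a,b,q[0]@ey,q[1]@ey,(q[0]@ey+q[1]@ey)/2])
    print(n);print(np.array(M))
E
```

```text
w3
[[-85.    95.   142.5  -10.95  17.51   3.28]
 [-77.    97.   143.5  -11.06  17.08   3.01]
 [-69.   100.   146.5  -10.55  17.87   3.66]
 [-61.   102.   147.5  -10.56  17.51   3.47]
 [-53.   104.   149.5  -10.67  17.69   3.51]
 [-45.   106.   150.5  -10.68  17.32   3.32]]
w7
[[-85.   117.   165.5  -11.17  17.36   3.1 ]
 [-77.   119.   166.5  -11.14  17.09   2.98]
 [-69.   121.   168.5  -11.1   17.4    3.15]
 [-61.   123.   169.5  -10.98  17.19   3.1 ]
 [-53.   125.   171.5  -10.94  17.51   3.28]
 [-45.   127.   172.5  -10.82  17.29   3.24]]
```

>>> play_rows(
  motion=[
    [[-11.4,-29,0,0,70],[-11.5,-29,0,0,70],[-11.5,-29,0,0,70],[-11.4,-28.8,0,0,70],[0,0,-40,0,70],[0,0,-40,0,70],[0,0,-30,0,70],[0,0,-15,0,70],[0,0,-7,0,70],[0,0,0,0,70]],
  ],
  newtons=30,
)

```text
time_s: 29.55
position: [583.5, -60.7, 4.2]
tcp_rot: [0.0, -0.097, 0.995, -0.0]
contact_force: [-0.3, 0.1, 0.4]
finger_gap: 70.0
grip_force: 0.0
```

```bash
sed -i 's/n=6/n=3/' avg.py; python3 avg.py
```

```text
29.7 [584.27 -60.75   5.17  -0.36   0.16   0.49   0.02] [0.16 0.02 0.22 0.2  0.85 0.34 0.04]
cell xy -66.02277916749779 1.7503058664928495 Fy cell 0.22097371930109375 Fx -0.32122115700083637
```

>>> play_rows(
  motion=[
    [[-0.5,0.2,0,0,70],[0,0,0,0,45],[0,0,0,0,20],[0,0,0,0,20],[0,0,0,0,20],[0,0,0,0,20],[0,0,0,0,20]],
  ],
  newtons=30,
)

```text
time_s: 30.58
position: [582.9, -60.6, 4.4]
tcp_rot: [0.0, -0.097, 0.995, -0.0]
contact_force: [-1.3, -0.9, 4.4]
finger_gap: 28.9
grip_force: 30.9
```

```bash
python3 avg.py
```

```text
30.725 [582.88 -60.61   4.41  -1.2   -0.9    5.25   0.02] [0.01 0.01 0.01 0.34 0.49 0.25 0.02]
cell xy -67.3611611468524 2.145568837415647 Fy cell -0.6504867108118774 Fx -1.3523208927985537
```

>>> play_rows(
  motion=[
    [[-0.5,-0.1,0.5,0,20],[-1,-0.2,0.5,0,20],[-1,-0.2,0.5,0,20],[-1,-0.2,0,0,20],[-1.5,-0.3,0,0,20],[-1.5,-0.3,0,0,20]],
  ],
)

```text
time_s: 31.48
position: [576.6, -61.8, 5.8]
tcp_rot: [0.0, -0.097, 0.995, -0.0]
contact_force: [4.3, 0.5, -2.3]
finger_gap: 29.0
grip_force: 30.1
```

```bash
python3 avg.py
```

```text
31.625 [576.26 -61.82   5.81   4.2    0.16  -1.66   0.01] [0.02 0.01 0.   0.31 0.74 0.14 0.01]
cell xy -74.09176348577158 2.2312532384110937 Fy cell -0.6474093129476033 Fx 4.150741801737502
```

>>> play_rows(
  motion=[
    [[-2,-0.4,0,0,20],[-2,-0.4,0,0,20],[-2,-0.4,0,0,20],[-2,-0.4,0,0,20],[-2,-0.4,0,0,20],[-2,-0.4,0,0,20],[-2,-0.4,0,0,20],[-2,-0.4,0,0,20],[-2,-0.4,0,0,20],[-2,-0.4,0,0,20]],
  ],
)

```text
time_s: 32.88
position: [556.1, -65.8, 5.6]
tcp_rot: [0.0, -0.097, 0.995, -0.0]
contact_force: [5.0, 0.1, -1.9]
finger_gap: 29.2
grip_force: 30.1
```

>>> play_rows(
  motion=[
    [[-2,-0.4,0,0,20],[-2,-0.4,0,0,20],[-2,-0.4,0,0,20],[-2,-0.4,0,0,20],[-2,-0.4,0,0,20],[-2,-0.4,0,0,20],[-2,-0.4,0,0,20],[-2,-0.4,0,0,20],[-2,-0.4,0,0,20],[-2,-0.4,0,0,20]],
  ],
)

```text
time_s: 34.12
position: [536.2, -69.8, 5.6]
tcp_rot: [0.0, -0.097, 0.995, 0.0]
contact_force: [4.6, 0.8, -2.2]
finger_gap: 29.1
grip_force: 30.1
```

>>> play_rows(
  motion=[
    [[-2,-0.4,0,0,20],[-2,-0.4,0,0,20],[-2,-0.4,0,0,20],[-2,-0.4,0,0,20],[-2,-0.4,0,0,20],[-2,-0.4,0,0,20],[-2,-0.4,0,0,20],[-2,-0.4,0,0,20],[-2,-0.4,0,0,20],[-2,-0.4,0,0,20]],
  ],
)

```text
time_s: 35.38
position: [514.1, -73.8, 4.8]
tcp_rot: [-0.002, -0.097, 0.995, 0.0]
contact_force: [-0.5, -0.5, -1.7]
finger_gap: 29.4
grip_force: 30.1
```

>>> play_rows(
  motion=[
    [[-2,-0.4,0,0,20],[-2,-0.4,0,0,20],[-2,-0.4,0,0,20],[-3,-0.6,0,0,20],[-5,-1,0,0,20],[-8,-1.6,0,0,20],[-10,-2,0,0,20],[0,0,0,0,20]],
  ],
)

```text
time_s: 36.38
position: [482.9, -80.3, 5.5]
tcp_rot: [-0.001, -0.097, 0.995, 0.0]
contact_force: [-0.3, 0.6, -2.1]
finger_gap: 29.2
grip_force: 30.2
```

```bash
python3 avg.py
```

```text
36.525 [484.26 -80.28   5.76   0.44   0.57  -1.22   0.01] [0.36 0.   0.06 0.33 0.38 0.36 0.04]
cell xy -167.9176511371063 1.7633360499795 Fy cell 0.4717159131663775 Fx 0.5393647312580974
```

>>> play_rows(
  motion=[
    [[0,0,25,0,20],[0,0,35,0,20],[-1.9,-23.4,0,-0.048,20],[-1.9,-23.4,0,-0.048,20],[-1.9,-23.4,0,-0.048,20],[-1.9,-23.4,0,-0.048,20],[-1.9,-23.4,0,-0.048,20],[-1.9,-23.4,0,-0.048,20],[-1.9,-23.4,0,-0.048,20],[-1.9,-23.4,0,-0.048,20]],
  ],
)

```text
time_s: 37.78
position: [469.4, -268.2, 65.6]
tcp_rot: [0.0, 0.095, 0.995, -0.0]
contact_force: [0.9, -0.2, -1.2]
finger_gap: 29.2
grip_force: 30.1
```

>>> play_rows(
  motion=[
    [[0,0,0,0,20],[0,0,-20,0,20],[0,0,-20,0,20],[0,0,-10,0,20],[0,0,-4,0,20],[0,0,0,0,20],[0,0,0,0,20]],
  ],
)

```text
time_s: 38.65
position: [469.7, -267.7, 12.4]
tcp_rot: [0.001, 0.095, 0.996, -0.0]
contact_force: [-0.6, 0.3, -2.2]
finger_gap: 29.4
grip_force: 30.2
```

```bash
python3 avg.py; python3 - <<'E'
from h import *
w=arm.calibration("wrist"); im=arm.capture("wrist"); cv2.imwrite("pics/w8.png",im[:,:,::-1]); o=arm.get_obs(); q=o["tcp_rot"]; print("gauge yaw",2*np.arctan2(q[2],q[1])-np.pi)
c=dict(np.load("w1.npz")); M=[ray(c,p,3)[:2] for p in((232,152),(387,139),(395,373),(265,382))]; print(M,np.mean(M,0))
E
```

```text
38.8 [ 469.57 -267.65   12.26   -0.35    0.43   -1.49    0.03] [0.08 0.01 0.05 0.16 0.36 0.56 0.01]
cell xy -218.2714130677948 -179.30949727295143 Fy cell 0.4868934668894482 Fx -0.26028964755678186
gauge yaw -0.18987596102436166
[array([ 405.39, -304.7 ]), array([ 427.42, -199.58]), array([ 612.87, -237.78]), array([ 590.56, -343.59])] [ 509.06 -271.41]
```

>>> play_rows(
  motion=[
    [[0,0,-1.5,0,20],[0,0,-1.5,0,20],[0,0,-0.7,0,20],[0,0,0,0,20]],
  ],
)

```text
time_s: 39.35
position: [468.9, -267.3, 7.7]
tcp_rot: [-0.0, 0.095, 0.995, 0.0]
contact_force: [0.6, 0.2, -1.4]
finger_gap: 29.8
grip_force: 30.2
```

>>> play_rows(
  motion=[
    [[0,0,-0.5,0,20],[0,0,0,0,20]],
  ],
)

```text
time_s: 39.6
position: [469.1, -267.4, 7.5]
tcp_rot: [0.0, 0.095, 0.995, -0.0]
contact_force: [-0.3, -1.0, -0.4]
finger_gap: 29.1
grip_force: 30.2
```

>>> play_rows(
  motion=[
    [[0,0,-0.5,0,20],[0,0,0,0,20]],
  ],
)

```text
time_s: 39.85
position: [469.1, -267.4, 7.4]
tcp_rot: [0.0, 0.095, 0.996, -0.0]
contact_force: [-2.6, 1.3, 4.5]
finger_gap: 29.3
grip_force: 30.8
```

```bash
python3 avg.py
```

```text
40.0 [ 469.13 -267.44    7.42   -2.12    0.46    5.29   -0.02] [0.02 0.   0.01 0.55 0.07 0.66 0.03]
cell xy -218.6638614662518 -179.01826705583323 Fy cell 0.8597684712024631 Fx -1.9877374985840854
```

>>> play_rows(
  motion=[
    [[0,0,0.3,0,20],[0,0,0,0,70],[0,0,0,0,70],[0,0,0,0,70],[0,0,0,0,70],[0,0,10,0,70],[0,0,35,0,70],[0,0,45,0,70],[0,0,25,0,70],[0,0,0,0,70]],
  ],
)

```text
time_s: 41.25
position: [471.0, -268.5, 125.4]
tcp_rot: [0.003, 0.095, 0.995, -0.001]
contact_force: [-0.2, -0.0, -0.3]
finger_gap: 69.8
grip_force: 0.0
```

>>> play_rows(
  motion=[
    [[0,0,0,0,70],[0,0,0,0,70]],
  ],
)

```text
time_s: 41.5
position: [468.1, -266.8, 120.8]
tcp_rot: [-0.001, 0.095, 0.995, 0.001]
contact_force: [0.0, 0.1, 0.2]
finger_gap: 70.0
grip_force: 0.0
```

```bash
python3 - <<'E'
from h import *
o=arm.get_obs(); print(o["time_s"],o["position"],o["contact_force"])
w=arm.calibration("wrist"); im=arm.capture("wrist"); cv2.imwrite("pics/w9.png",im[:,:,::-1])
k=cv2.inRange(hsv(im),(3,228,80),(26,255,255)); b=blobs(k,300)[0]; r=yaw(w,b,53); print("handle",r)
v0=cv2.boundingRect(b); print(v0)
print("mat centre px",proj(w,(508.7,-273.5,3)), [ [int(t) for t in im[v,int(proj(w,(466,-267,53))[0])]] for v in range(280,400,20)])
t=arm.capture("top"); a=cv2.imread("pics/top0.png")[:,:,::-1]; c=arm.calibration("top"); cv2.imwrite("pics/t9.png",t[:,:,::-1])
# unmoved things: dropper, battery, beaker ; tab/sprung plate
for n,(x,y,d) in dict(dropper=(150,170,14),battery=(399,173,20),beaker=(278,137,20)).items():
    A,B=[np.float32(cv2.cvtColor(np.ascontiguousarray(z[y-d:y+d,x-d:x+d]),cv2.COLOR_RGB2GRAY)) for z in(a,t)]; print(n,cv2.phaseCorrelate(A,B), np.abs(A-B).mean())
O=np.array([645.6,-51.4]); Y=.193; ey=np.array([-np.sin(Y),np.cos(Y)])
for z in(a,t):
    z=np.ascontiguousarray(z); m=hue(z,0,5,180,60)|hue(z,172,180,180,60); m[:150]=0;m[260:]=0
    q=yaw(c,blobs(m,12)[0],59); f=[p for p in blobs(hue(z,100,125,150,60),12) if 285<cv2.boundingRect(p)[0]<315 and cv2.boundingRect(p)[1]<220]; g=yaw(c,f[0],52); print("tab-fixed dy",(np.array(q[0])-g[0])@ey, "gap",(np.array(q[0])-g[0])@ey-70-13)
E
```

```text
41.5 [ 468.06 -266.81  120.76] [0.01 0.05 0.2 ]
handle ((462.7885437011719, -265.51519775390625), (29.518550872802734, 61.520286560058594), 79.09851837158203)
(293, 182, 50, 98)
mat centre px [318.89 271.87] [[41, 35, 35], [250, 241, 229], [189, 169, 150], [188, 170, 151], [188, 168, 150], [78, 66, 55]]
dropper ((-0.04321778479307703, -0.03387970101957727), 0.9688359649976095) 0.5229592
battery ((-0.21182388078974057, -0.14662292302417868), 0.7966085624694824) 10.89125
beaker ((0.01679601257634289, -0.03112341305128652), 0.9849794316291809) 0.445625
tab-fixed dy 105.98484504394106 gap 22.984845043941064
tab-fixed dy 84.62317871134937 gap 1.623178711349368
```

```bash
python3 -c "
from bench import arm
print(arm.job_done())"
```

```text
the job is handed in; nothing more can be done
None
```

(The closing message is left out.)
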